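# Load a dip tray and hold it inside the curing lamp

## Robot

A 6-joint arm with a two-finger parallel gripper is mounted at the origin on the work surface. World frame = base frame: x ahead of the robot, y to its left, z up, the work surface at z = 0. Lengths are in m, angles in rad, forces in N, time in s.
With the tool pointing down it reaches from about 0.35 to 0.85 m from the base axis. Payload 8.1 kg.
Tool frame: the origin (TCP) lies at the very end of the fingers, on their centre line; the grasp point (between the pads) lies 19 mm behind it; z points along the fingers, y is the line along which they close (so a half turn about z gives the same grasp; the last joint's range is limited). The gripper opens to 93 mm and grips with 3 to 60 N. Pads are 15 mm wide; open, the fingers measure 128 mm over their backs; the gripper's body (75 mm by 188 mm) begins 65 mm behind the grasp point.
Start: joints at [-1.234, 0.13, 1.488, -0, 1.523, -0.085], TCP at [0.246, -0.547, 0.219] pointing down, gripper open.
Joint ranges: [-2.96, 2.96], [-0.89, 2.26], [0.02, 2.5], [-1.34, 4.48], [0, 2.73], [-2.66, 2.66]. Speed limits (rad/s): [2.39, 2.39, 2.79, 3.14, 3.14, 3.14].

## Interface

Orientations are given as a rotation vector (axis times angle).
In Python, from plant import monitor, eyes, ticket gives the robot as it stands.
- The arm moves only by the tool arm_command, never from a script. Its argument "deltas" is a list that holds one entry, the list of rows, each a list of 6 numbers: the shift along the world's x, y, z in cm, then the turn, a rotation vector about the world's x, y, z in degrees. In form: [[[tx, ty, tz, rx, ry, rz], ...]]. A call has 1 to 12 rows; each row shifts and turns the commanded pose from where the row before left it; what a row does not reach is not made up. A row lasts 1/12 s, in which the tool goes at most 41.7 mm and 7.16 degrees, less where a joint would pass 70% of its speed; a pose out of reach is approached as far as the arm can. A call is refused whole if a number of a shift passes 4.17 or a number of a turn 7.16, either way. A call with a gripper value outside its range is refused whole. "gripper" is the opening, from -1 (shut) to 1 (fully open), set as the call begins (left out, the last holds). The fingers move at their own pace and stop on an object; "squeeze" is the grip in N (left out, the last holds). Time passes only in rows, so rows that do not move let the fingers close. It gives the time, the measured TCP pose, the force, the opening and the grip force at its end, in the units of the state.
- monitor.read_state(): the state, without advancing time (a new reading comes with each control period).
- eyes.read_camera(name): name is "scene" or "top"; returns the picture (420x560x3 uint8, blue, green, red); there is no depth.
- eyes.camera_model(name): a dict with "fx", "fy", "cx", "cy" (pixels), "rvec" (rotation vector, rad) and "tvec" (3), from world to camera coordinates, as OpenCV has them. Camera axes: x right, y down, z forward; pixel columns grow to the right and rows downward; lengths in m; the calibration is good to about 2 mm. A picture is of the moment at which its call begins. camera_model takes no time and is no camera call.
- ticket.close_job(): hands the job in; it is judged then, once.
The state is a dict: "t": time; "q": joint angles; "dq": joint speeds; "joint_torque": joint torques, N m; "tool_pos": TCP position; "orientation": TCP orientation; "force": force on the tool from outside, world axes, zero at the start; "wrist_torque": the same for the moment, N m; "opening": finger opening in m; "gripper_force": force on a finger pad.
Only numpy, scipy, OpenCV 4.12 (cv2) and the standard library are available. Lean on these libraries where they do the work, as an engineer would, in place of code of your own. Each camera call takes 0.05 s, during which the arm holds its last target. There are 200 camera calls.

## Task

Put the three amber resin pieces (the ring, the bead and the bar) one after another into the small metal dip tray while it stands on the table. Then pick the tray up by its upright handle and lower it, level, through the slot in the lid of the curing lamp until the whole tray body is below the lid, with its handle still sticking out. Finish while holding it there, still and hanging free: do not let go and do not let it touch the lamp's floor, walls or lid; leave the tumbler, the jar and the brush where they are.

Things in the scene. Friction and masses are not known exactly. Their poses are not given: they have to be found in the camera images.
- lamp: Curing lamp fixed to the table: a box 180 (its x) x 120 (its y) x 85 mm high, white base 20 mm high with two light tubes lying along x at y = +-45 mm (tops 29.5 mm above the table), clear walls 4 mm thick, white lid 5 mm thick (underside 80 mm, top 85 mm above the table). Origin: centre of its underside on the table, z up.
- lamp_slot (a point): Centre of the rectangular through slot in the lamp's lid, at the lid's top face, 85 mm above the table. The slot is 104 mm along the lamp's x and 38 mm along its y, 5 mm deep, with 45 degree flared guide lips round it that rise to about 90 mm above the table and widen the mouth by 5 mm on each side. Same axes as the lamp. The tray may enter either way round.
- tray: Loose metal dip tray, 0.10 to 0.20 kg: open-topped trough 100 (its x) x 36 (its y) x 22 mm high, walls and floor 3 mm thick, so 2 mm narrower than the slot and 4 mm shorter. An upright handle (bar 20 mm along x, 14 mm along y) stands centred at x = -40 mm, its top 86 mm above the tray's underside; the free inside runs from x = -30 to +47 mm and y = -15 to +15 mm. Origin: centre of its underside.
- tray_handle (a point): Centre of the top of the tray's handle, 86 mm above the tray's underside; tray axes. Grip the handle across its 14 mm (tray y), close to its top, so that the fingertips stay above the lamp's lips when the tray is under the lid.
- ring: Loose amber resin ring lying flat, outer diameter 22 mm, hole 15 mm, 9 mm high, 12 g. Origin: centre of its underside.
- bead: Loose amber resin bead, an upright cylinder 16 mm across and 18 mm high, 15 g. Origin: centre of its underside.
- bar: Loose amber resin bar lying flat, 34 (its x) x 12 (its y) x 10 mm high, 15 g. Origin: centre of its underside.
- tumbler: Bystander: glass tumbler, 68 mm across, 95 mm high. Origin: centre of its underside.
- jar: Bystander: lidded glass jar, 52 mm across, 60 mm high. Origin: centre of its underside.
- brush: Bystander: brush lying flat, about 180 mm long along its x.

How it is judged:
By the outcome, as a careful person would: the job done as asked, in the order asked, and still so for the second after the job is handed in, while the arm keeps its last pose, push and grip.
It also fails if it takes over 72 s, if anything falls off the work surface, if the arm or the gripper's body presses on something with over 40 N, if the wrist force passes 120 N, or if a joint passes its speed limit or range.

## Working session

There is one attempt and no reset: what is moved stays moved. The work goes in short steps, Python scripts to look and compute and a tool call to move; the robot and the scene stay as the last step left them, time stands still between calls to the robot, and variables do not carry over. Pictures are saved under pics/ and viewed, at most 10 in all, crops included, and the job is handed in when it is done.

Besides the shell and the picture viewer there is one more tool, called after "Call:" as name(argument=value, ...), one argument or row to a line, values as JSON. arm_command: Moves the arm, as the interface text tells. Its arguments: {"type":"object","properties":{"deltas":{"type":"array"},"gripper":{"type":"number"},"squeeze":{"type":"number"}},"required":["deltas"]}

```bash
mkdir -p pics; ls
cat > h.py <<'E'
import numpy as np, cv2
from plant import monitor, eyes, ticket
def cam(n):
    m=eyes.camera_model(n); R=cv2.Rodrigues(np.array(m["rvec"],float))[0]; t=np.array(m["tvec"],float).ravel()
    return m,R,t
def ray(n,u,v,z):
    m,R,t=cam(n); d=R.T@np.array([(u-m["cx"])/m["fx"],(v-m["cy"])/m["fy"],1]); c=-R.T@t
    return c+d*(z-c[2])/d[2]
def proj(n,p):
    m,R,t=cam(n); c=R@np.array(p)+t; return m["fx"]*c[0]/c[2]+m["cx"],m["fy"]*c[1]/c[2]+m["cy"]
E
python3 - <<'E'
from h import *
for n in("scene","top"):
    im=eyes.read_camera(n); cv2.imwrite(f"pics/{n}0.png",im); m,R,t=cam(n); print(n,m["fx"],-R.T@t,R[2])
print(monitor.read_state())
E
```

```text
pics
scene 407.97858325456656 [ 1.06424858 -0.05362768  0.66451506] [-0.65416896 -0.01804877 -0.75613307]
top 496.1534276079148 [ 0.38705258 -0.04522039  1.18471233] [ 1.46962177e-01 -4.55707511e-04 -9.89142007e-01]
{'t': 0.1, 'q': array([-1.23443649e+00,  1.31104806e-01,  1.48918135e+00,  1.98606518e-05,
        1.52299007e+00, -8.54210451e-02]), 'dq': array([-2.65584544e-03, -1.86065345e-03, -1.95250196e-03,  1.93680096e-04,
       -1.53081686e-04, -1.62153880e-05]), 'joint_torque': array([ 1.37181807e-03, -5.61336529e+01, -4.93098021e+01,  7.70298997e-02,
        2.89858924e-02, -4.62826108e-05]), 'tool_pos': array([ 0.24547599, -0.54691989,  0.21767487]), 'orientation': array([-3.07035491e+00, -6.57280113e-01,  2.99865822e-04]), 'force': array([ 0.85575226, -0.40717737, -0.85161151]), 'wrist_torque': array([ 0.00768268, -0.00131526, -0.02298042]), 'gripper_force': 0.0, 'opening': 0.09264741815323349}
```

View pics/scene0.png

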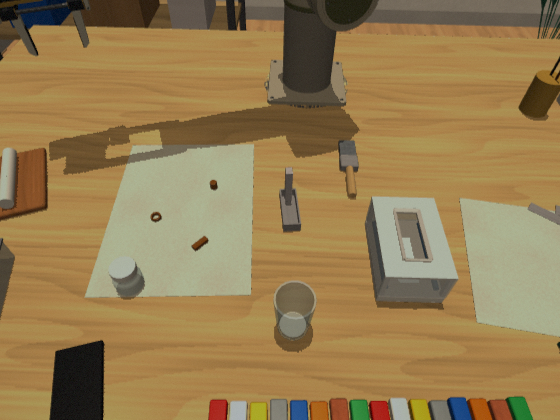

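View pics/top0.png

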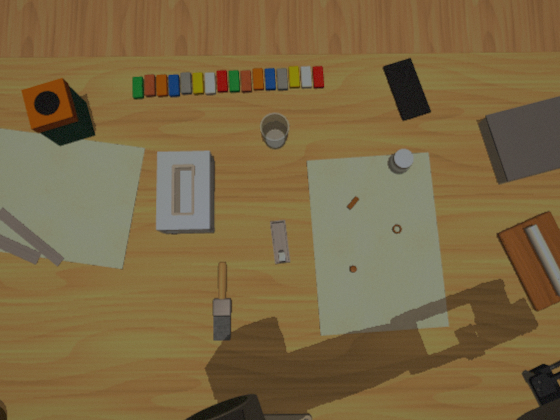

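The top view shows the ring near (397,229), the bead (353,269), the bar (353,203), the tray (280,242) with its handle toward the robot (282,256), and the lamp slot (184,189). The scene view shows the same pieces: ring (156,216), bead (213,184), bar (200,243), tray (290,207), slot (412,236).

```bash
cat > meas.py <<'E'
from h import *
def blobs(im,seeds,f,r=14):
    out={}
    for k,(u,v) in seeds.items():
        m=f(im).astype(np.uint8)*255; w=np.zeros_like(m); cv2.circle(w,(u,v),r,255,-1); m&=w
        cs,_=cv2.findContours(m,cv2.RETR_EXTERNAL,cv2.CHAIN_APPROX_NONE)
        c=max(cs,key=cv2.contourArea); out[k]=c
    return out
def amber(im):
    h=cv2.cvtColor(im,cv2.COLOR_BGR2HSV).astype(int); return (h[...,1]>140)&(h[...,0]<20)
S={"top":dict(ring=(397,229),bead=(353,269),bar=(353,203)),"scene":dict(ring=(156,216),bead=(213,184),bar=(200,243))}
H=dict(ring=.009,bead=.018,bar=.010)
E
python3 - <<'E'
from meas import *
for n in S:
    im=cv2.imread(f"pics/{n}0.png")
    for k,c in blobs(im,S[n],amber).items():
        # mid-height rays for silhouette centre
        r=cv2.minAreaRect(c); (u,v)=r[0]
        P=np.array([ray(n,a,b,H[k]/2) for a,b in c[:,0]])
        g=cv2.minAreaRect((P[:,:2]*1000).astype(np.float32))
        print(n,k,cv2.contourArea(c),np.round(r[0],1),"mid",np.round(ray(n,u,v,H[k]/2)*1000,1),"rect",np.round(g[0],1),np.round(g[1],1),round(g[2],1))
# enlarged crops of tray and lamp
a=cv2.resize(cv2.imread("pics/top0.png")[140:280,145:305],None,fx=5,fy=4.2857,interpolation=cv2.INTER_CUBIC)
im=cv2.imread("pics/top0.png"); a=cv2.resize(im[140:275,145:305],None,fx=4,fy=4,interpolation=cv2.INTER_CUBIC)
cv2.imwrite("pics/topcrop.png",np.clip(a*1.5,0,255).astype(np.uint8))
im=cv2.imread("pics/scene0.png"); a=cv2.resize(im[160:305,265:460],None,fx=4,fy=4,interpolation=cv2.INTER_CUBIC); cv2.imwrite("pics/scenecrop.png",a)
E
```

```text
top ring 0.0 [400. 230.] mid [ 525.9 -330.8    4.5] rect [ 525.9 -330.8] [0. 0.] 0.0
top bead 20.0 [353.  268.5] mid [ 435.2 -214.7    9. ] rect [ 435.2 -214.7] [11.5 11.8] 43.7
top bar 41.0 [352.5 202.5] mid [ 593.9 -219.2    5. ] rect [ 594.  -219.2] [ 9.5 31.5] 49.3
scene ring 57.5 [155.5 216. ] mid [ 526.2 -320.3    4.5] rect [ 526.3 -320.2] [23.  18.5] 13.4
scene bead 37.5 [213. 184.] mid [ 431.9 -211.8    9. ] rect [ 431.9 -211.2] [26.4 12.9] 18.0
scene bar 82.5 [199.8 242.9] mid [ 591.5 -216.4    5. ] rect [ 591.2 -216.2] [14.8 33. ] 49.4
```

View pics/topcrop.png

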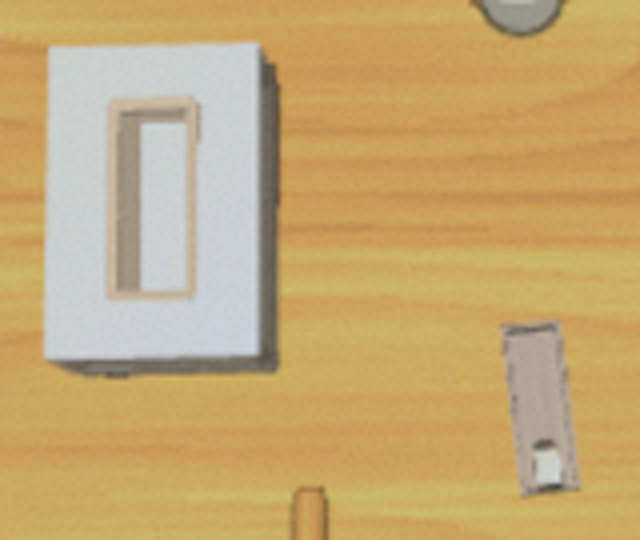

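View pics/scenecrop.png

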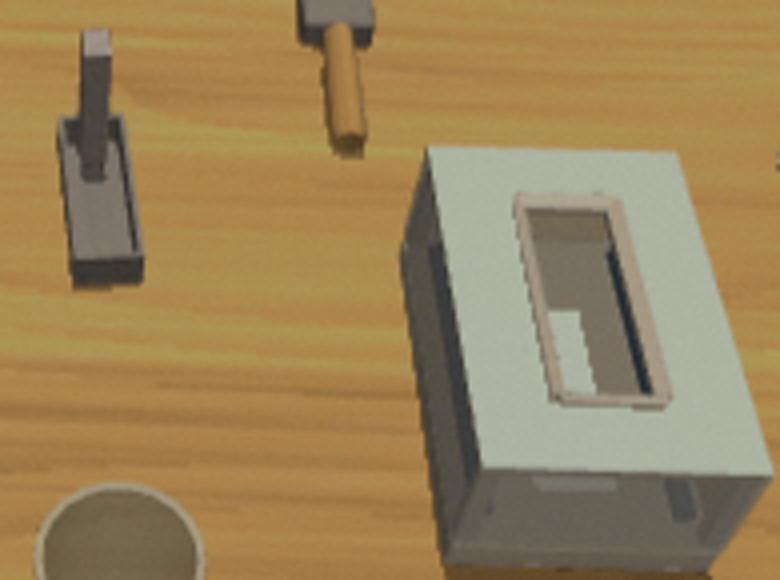

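The top crop shows the lid corners at about (48,45),(260,42),(262,357),(44,360), lip corners at about (107,97),(197,97),(194,299),(106,300), and tray rim corners at about (502,326),(561,321),(579,490),(521,496). The scene crop shows the handle top at about (96,42) and the lips at about (514,195),(618,197),(670,403),(556,405).

Run:
```python
from meas import *
def up(n,pts,z):
    o=(145,140) if n=="top" else (265,160)
    return np.array([ray(n,o[0]+(x+.5)/4-.5,o[1]+(y+.5)/4-.5,z)*1000 for x,y in pts])
def show(name,P):
    g=cv2.minAreaRect(P[:,:2].astype(np.float32)); print(name,"mean",np.round(P.mean(0)[:2],1),"rect",np.round(g[1],1),round(g[2],2))
show("lid top",up("top",[(48,45),(260,42),(262,357),(44,360)],.085))
show("lid scene",up("scene",[(429,148),(676,152),(771,470),(483,468)],.085))
show("lips top",up("top",[(107,97),(197,97),(194,299),(106,300)],.09))
show("lips scene",up("scene",[(514,195),(618,197),(670,403),(556,405)],.09))
show("tray top",up("top",[(502,326),(561,321),(579,490),(521,496)],.022))
show("tray scene",up("scene",[(59,117),(125,117),(144,257),(71,261)],.022))
show("handle top",up("top",[(532,448),(559,446),(562,484),(537,487)],.086))
show("handle scene",up("scene",[(84,30),(108,30),(111,54),(82,55)],.086))
# masks: lid
def rect(n,name,m,z,seed):
    lab=cv2.connectedComponents(m.astype(np.uint8))[1]; c=max(cv2.findContours((lab==lab[seed[1],seed[0]]).astype(np.uint8),cv2.RETR_EXTERNAL,cv2.CHAIN_APPROX_NONE)[0],key=cv2.contourArea)
    P=np.array([ray(n,a,b,z)*1000 for a,b in c[:,0]])[:,:2].astype(np.float32); g=cv2.minAreaRect(P); print(n,name,np.round(g[0],1),np.round(g[1],1),round(g[2],2))
for n,s in(("top",(162,200)),("scene",(390,225))):
    h=cv2.cvtColor(cv2.imread(f"pics/{n}0.png"),cv2.COLOR_BGR2HSV).astype(int); print(h[s[1],s[0]]); 
    rect(n,"lid",(h[...,1]<50)&(abs(h[...,2]-h[s[1],s[0],2])<30),.085,s)
for n,s in(("top",(278,235)),("scene",(290,215))):
    h=cv2.cvtColor(cv2.imread(f"pics/{n}0.png"),cv2.COLOR_BGR2HSV).astype(int); print(h[s[1],s[0]]); 
    rect(n,"tray",(h[...,1]<75),.022,s)
# ring in top
h=cv2.cvtColor(cv2.imread("pics/top0.png"),cv2.COLOR_BGR2HSV).astype(int)
m=(h[...,1]>90)&(h[...,0]<22); w=np.zeros(m.shape,bool); w[217:241,385:409]=1; ys,xs=np.nonzero(m&w); print(len(xs)); print("ring",ray("top",(xs.min()+xs.max())/2,(ys.min()+ys.max())/2,.0045)*1000, xs.min(),xs.max(),ys.min(),ys.max())
```

```text
lid top mean [613.9 174.6] rect [182.6 121.7] 0.81
lid scene mean [612.5 177.3] rect [180.4 119.1] 0.43
lips top mean [613.8 175.1] rect [116.4  51. ] 0.05
lips scene mean [615.1 176.2] rect [117.7  48.5] 0.01
tray top mean [499.5 -42.7] rect [100.9  35. ] 5.36
tray scene mean [500.9 -40.1] rect [100.   36.9] 5.26
handle top mean [460.8 -46.3] rect [21.7 15. ] 3.86
handle scene mean [460.  -44.6] rect [18.2 14.7] 5.47
[ 90   6 139]
top lid [613.5 175.6] [180.  119.4] 0.63
[ 41  27 178]
scene lid [612.9 177.2] [178.6 119.1] 0.55
[ 15  42 122]
top tray [500.3 -42.3] [100.1  35.2] 6.37
[ 17  39 124]
scene tray [474.  -43.6] [181.1  36. ] 6.26
32
ring [ 529.59129353 -323.74401572    4.5       ] 393 401 225 232
```

Both views agree to within about 2 mm on every object. I'll keep the finger closing line along the tray's y (-84.3°) and release each piece just above the rim, starting with the ring.

Call:
arm_command(
  deltas=[
    [[2.36, 1.87, -1.31, 0, 0, -1.53], [2.36, 1.87, -1.31, 0, 0, -1.53], [2.36, 1.87, -1.31, 0, 0, -1.53], [2.36, 1.87, -1.31, 0, 0, -1.53], [2.36, 1.87, -1.31, 0, 0, -1.53], [2.36, 1.87, -1.31, 0, 0, -1.53], [2.36, 1.87, -1.31, 0, 0, -1.53], [2.36, 1.87, -1.31, 0, 0, -1.53], [2.36, 1.87, -1.31, 0, 0, -1.53], [2.36, 1.87, -1.31, 0, 0, -1.53], [2.36, 1.87, -1.31, 0, 0, -1.53], [2.36, 1.87, -1.31, 0, 0, -1.53]],
  ],
  gripper=0,
  squeeze=15,
)

```text
t: 1.1
tool_pos: [0.5296, -0.3216, 0.0603]
orientation: [-3.137, -0.157, 0.001]
force: [0.1, -0.2, 0.8]
opening: 0.0464
gripper_force: 0.0
```

Call:
arm_command(
  deltas=[
    [[-0.1, 0, -2.0, 0, 0, 0], [0, 0, -2.0, 0, 0, 0], [0, 0, -1.2, 0, 0, 0], [0, 0, -0.5, 0, 0, 0], [0, 0, 0, 0, 0, 0]],
  ],
)

```text
t: 1.52
tool_pos: [0.5265, -0.3224, 0.0027]
orientation: [-3.136, -0.158, 0.004]
force: [-0.2, 0.5, 0.5]
opening: 0.0464
gripper_force: 0.0
```

Call:
arm_command(
  deltas=[
    [[0, 0, 0, 0, 0, 0], [0, 0, 0, 0, 0, 0], [0, 0, 0, 0, 0, 0], [0, 0, 0, 0, 0, 0], [0, 0, 0, 0, 0, 0]],
  ],
  gripper=-1,
)

```text
t: 1.93
tool_pos: [0.5284, -0.3236, 0.0055]
orientation: [3.136, 0.159, 0.002]
force: [0.0, -0.3, 2.7]
opening: 0.0208
gripper_force: 15.0
```

Call:
arm_command(
  deltas=[
    [[0, 0, 1.0, 0, 0, 0], [0, 0, 2.2, 0, 0, 0], [0, 0, 2.8, 0, 0, 0], [0, 0, 2.8, 0, 0, 0], [0, 0, 1.8, 0, 0, 0], [0, 0, 0, 0, 0, 0]],
  ],
)

```text
t: 2.43
tool_pos: [0.5308, -0.325, 0.1172]
orientation: [3.132, 0.159, 0.011]
force: [0.5, 0.3, 0.6]
opening: 0.0208
gripper_force: 15.0
```

Run:
```python
from h import *
s=monitor.read_state(); print(s["tool_pos"],s["opening"])
im=eyes.read_camera("scene"); u,v=map(int,proj("scene",s["tool_pos"])); a=im[max(v-70,0):v+70,max(u-90,0):u+90]
b=eyes.read_camera("top"); u,v=map(int,proj("top",s["tool_pos"])); b=b[v-70:v+70,u-90:u+90]
cv2.imwrite("pics/ring.png",cv2.resize(np.hstack([a,b]),None,fx=2.2,fy=2.2))
```

```text
[ 0.53078668 -0.32504712  0.11721338] 0.020784999002354435
```

View pics/ring.png

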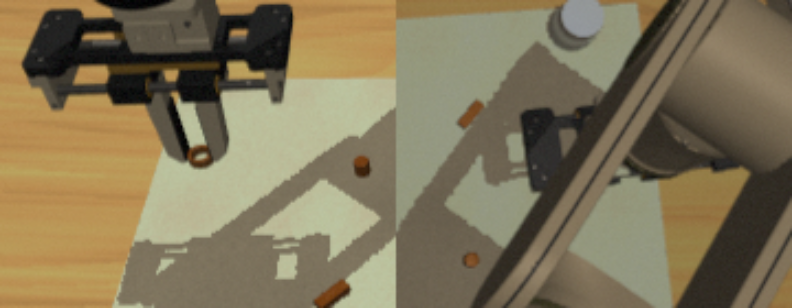

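The ring is held at the fingertips (scene half, (200,156)) and seems to sit a little toward +x. I'll measure that offset.

Run:
```python
from meas import *
im=eyes.read_camera("scene"); s=monitor.read_state(); p=s["tool_pos"]; u,v=map(int,proj("scene",p))
c=blobs(im,{"r":(u,v)},amber,25)["r"]; print(p,cv2.contourArea(c))
P=np.array([ray("scene",a,b,p[2]) for a,b in c[:,0]])*1000; print(P.min(0),P.max(0),(P.min(0)+P.max(0))/2,p*1000)
```

```text
[ 0.52762252 -0.32283108  0.1102138 ] 66.0
[ 514.41769986 -336.35022398  110.2137979 ] [ 538.55747516 -314.05925097  110.2137979 ] [ 526.48758751 -325.20473748  110.2137979 ] [ 527.62251827 -322.83107871  110.2137979 ]
```

The ring is centred within about 2 mm. Next I carry it to the tray, lower it and release.

Call:
arm_command(
  deltas=[
    [[-0.2, 1.2, 0, 0, 0, 0], [-0.4, 2.4, 0, 0, 0, 0], [-0.5, 3.1, 0, 0, 0, 0], [-0.5, 3.2, 0, 0, 0, 0], [-0.5, 3.2, 0, 0, 0, 0], [-0.5, 3.2, 0, 0, 0, 0], [-0.5, 3.2, 0, 0, 0, 0], [-0.5, 3.2, 0, 0, 0, 0], [-0.5, 3.0, 0, 0, 0, 0], [-0.2, 1.7, 0, 0, 0, 0], [-0.1, 0.6, 0, 0, 0, 0], [0, 0, 0, 0, 0, 0]],
  ],
)

```text
t: 3.58
tool_pos: [0.4825, -0.0412, 0.1091]
orientation: [-3.137, -0.163, 0.004]
force: [-0.5, -1.0, -0.6]
opening: 0.0205
gripper_force: 15.0
```

Call:
arm_command(
  deltas=[
    [[0, 0, -1.2, 0, 0, 0], [0, 0, -2.2, 0, 0, 0], [0, 0, -2.0, 0, 0, 0], [0, 0, -1.4, 0, 0, 0], [0, 0, -1.0, 0, 0, 0], [0, 0, -0.6, 0, 0, 0], [0, 0, 0, 0, 0, 0], [0, 0, 0, 0, 0, 0]],
  ],
)

```text
t: 4.25
tool_pos: [0.4839, -0.0435, 0.0264]
orientation: [3.138, 0.158, -0.001]
force: [-0.9, -0.5, 1.1]
opening: 0.0204
gripper_force: 15.0
```

Run:
```python
from meas import *
im=eyes.read_camera("scene"); s=monitor.read_state(); p=s["tool_pos"]; u,v=proj("scene",p)
print(p*1000,u,v,s["force"])
x,y=int(u)-40,int(v)-45; a=cv2.resize(im[y:y+80,x:x+90],None,fx=7,fy=7,interpolation=cv2.INTER_CUBIC); cv2.imwrite("pics/overtray.png",a)
```

```text
[484.45844539 -43.44221932  27.02019537] 288.12062126867824 198.48998979056284 [-0.79157162 -0.75631919 -0.4593791 ]
```

View pics/overtray.png

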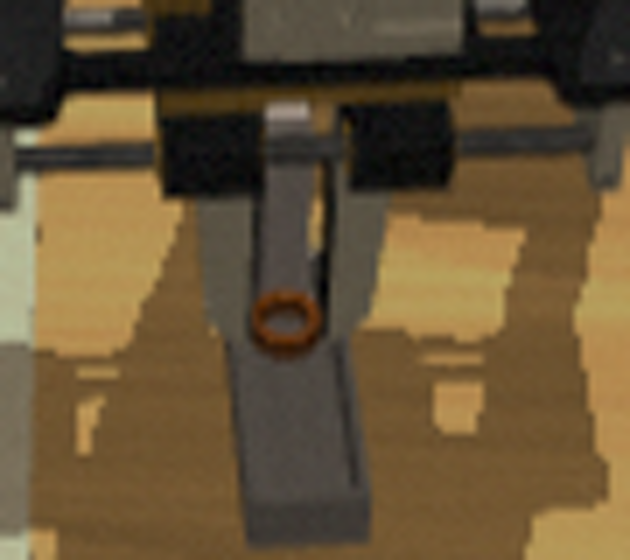

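The ring (286,322) hangs centred over the trough, whose edges are at about 228 and 345 in that row, just in front of the handle. I release it, lift off and go to the bead.

Call:
arm_command(
  deltas=[
    [[0, 0, 0, 0, 0, 0], [0, 0, 0, 0, 0, 0], [0, 0, 0, 0, 0, 0], [0, 0, 0, 0, 0, 0], [0, 0, 1.5, 0, 0, 0], [0, 0, 2.5, 0, 0, 0], [0, 0, 2.5, 0, 0, 0], [0, 0, 2.0, 0, 0, 0], [0, 0, 0, 0, 0, 0]],
  ],
  gripper=0,
)

```text
t: 5.05
tool_pos: [0.487, -0.0435, 0.1166]
orientation: [3.136, 0.159, 0.012]
force: [1.4, -0.2, 1.1]
opening: 0.0463
gripper_force: 0.0
```

Call:
arm_command(
  deltas=[
    [[-0.2, -1.0, 0, 0, 0, 0], [-0.6, -2.0, 0, 0, 0, 0], [-0.6, -2.5, 0, 0, 0, 0], [-0.6, -2.5, 0, 0, 0, 0], [-0.6, -2.5, 0, 0, 0, 0], [-0.6, -2.5, -1.0, 0, 0, 0], [-0.6, -2.0, -1.5, 0, 0, 0], [-0.6, -1.5, -2.0, 0, 0, 0], [-0.5, -0.5, -2.0, 0, 0, 0], [-0.1, 0, -1.5, 0, 0, 0], [0, 0, 0, 0, 0, 0], [0, 0, 0, 0, 0, 0]],
  ],
)

```text
t: 6.05
tool_pos: [0.4318, -0.2124, 0.0295]
orientation: [-3.135, -0.158, 0.006]
force: [0.5, 0.2, -0.6]
opening: 0.0466
gripper_force: 0.0
```

Run:
```python
from meas import *
s=monitor.read_state(); print(s["tool_pos"]*1000,s["opening"],s["force"])
im=eyes.read_camera("scene"); c=blobs(im,{"bead":(213,184)},amber)["bead"]; print(cv2.contourArea(c),cv2.minAreaRect(c))
for q in((290,200),(288,205),(289,195)):
    try:
        c=blobs(im,{"r":q},amber,16)["r"]; r=cv2.minAreaRect(c); print("ring",r,cv2.contourArea(c),ray("scene",*r[0],.008)); break
    except ValueError: print("none")
```

```text
[ 431.83590507 -212.39976885   29.49655993] 0.046563925122134184 [ 0.49014075  0.23654512 -0.60884275]
41.5 ((213.0, 184.0), (8.0, 6.0), 90.0)
ring ((288.0, 205.0), (8.0, 8.0), 90.0) 55.0 [ 0.48601705 -0.04306815  0.008     ]
```

The ring is in the tray at (486,-43) mm. Now the bead.

Call:
arm_command(
  deltas=[
    [[0.1, -0.1, -0.8, 0, 0, 0], [0, 0, -0.9, 0, 0, 0], [0, 0, -0.5, 0, 0, 0], [0, 0, 0, 0, 0, 0]],
  ],
)

```text
t: 6.43
tool_pos: [0.4341, -0.2133, 0.0081]
orientation: [-3.136, -0.16, 0.003]
force: [0.0, -0.2, 0.6]
opening: 0.0465
gripper_force: 0.0
```

Call:
arm_command(
  deltas=[
    [[0, 0, 0, 0, 0, 0], [0, 0, 0, 0, 0, 0], [0, 0, 0, 0, 0, 0], [0, 0, 0, 0, 0, 0], [0, 0, 0, 0, 0, 0], [0, 0, 0, 0, 0, 0]],
  ],
  gripper=-1,
)

```text
t: 6.93
tool_pos: [0.4351, -0.2141, 0.0097]
orientation: [3.137, 0.159, 0.001]
force: [-0.2, 0.4, 1.0]
opening: 0.0153
gripper_force: 15.0
```

Call:
arm_command(
  deltas=[
    [[0, 0, 1.2, 0, 0, 0], [0, 0, 2.5, 0, 0, 0], [0, 0, 2.8, 0, 0, 0], [0, 0, 2.5, 0, 0, 0], [0, 0, 1.2, 0, 0, 0], [0, 0, 0, 0, 0, 0], [0, 0, 0, 0, 0, 0]],
  ],
)

```text
t: 7.52
tool_pos: [0.4352, -0.2143, 0.1118]
orientation: [3.137, 0.159, 0.002]
force: [0.2, -0.0, -1.2]
opening: 0.0152
gripper_force: 15.0
```

Run:
```python
from meas import *
im=eyes.read_camera("scene"); s=monitor.read_state(); p=s["tool_pos"]; u,v=map(int,proj("scene",p))
c=blobs(im,{"r":(u,v)},amber,25)["r"]; print(p*1000,s["opening"],cv2.contourArea(c))
P=np.array([ray("scene",a,b,p[2]) for a,b in c[:,0]])*1000; print(P.min(0),P.max(0),(P.min(0)+P.max(0))/2)
```

```text
[ 434.39739246 -213.70995148  110.51383677] 0.015007080525811189 54.0
[ 412.20534729 -224.96622095  110.51383677] [ 446.2790584  -206.29449192  110.51383677] [ 429.24220284 -215.63035643  110.51383677]
```

Call:
arm_command(
  deltas=[
    [[0.3, 0.6, 0, 0, 0, 0], [0.6, 1.5, 0, 0, 0, 0], [0.8, 2.0, 0, 0, 0, 0], [0.8, 2.0, 0, 0, 0, 0], [0.8, 2.0, 0, 0, 0, 0], [0.8, 2.0, 0, 0, 0, 0], [0.8, 2.0, 0, 0, 0, 0], [0.8, 2.0, 0, 0, 0, 0], [0.7, 1.7, 0, 0, 0, 0], [0.4, 1.0, 0, 0, 0, 0], [0.14, 0.44, 0, 0, 0, 0], [0, 0, 0, 0, 0, 0]],
  ],
)

```text
t: 8.57
tool_pos: [0.5037, -0.0407, 0.1103]
orientation: [-3.137, -0.161, 0.003]
force: [0.3, -0.3, -0.1]
opening: 0.0154
gripper_force: 15.0
```

Call:
arm_command(
  deltas=[
    [[0, 0, -1.2, 0, 0, 0], [0, 0, -2.2, 0, 0, 0], [0, 0, -2.0, 0, 0, 0], [0, 0, -1.4, 0, 0, 0], [0, 0, -1.0, 0, 0, 0], [0, 0, -0.6, 0, 0, 0], [0, 0, 0, 0, 0, 0], [0, 0, 0, 0, 0, 0], [0, 0, 0, 0, 0, 0]],
  ],
)

```text
t: 9.32
tool_pos: [0.5051, -0.042, 0.0284]
orientation: [3.137, 0.159, 0.002]
force: [1.0, 0.1, 0.7]
opening: 0.0149
gripper_force: 15.0
```

Run:
```python
from meas import *
im=eyes.read_camera("scene"); s=monitor.read_state(); p=s["tool_pos"]; u,v=map(int,proj("scene",p))
c=blobs(im,{"r":(u,v)},amber,12)["r"]; print(p*1000,s["opening"],s["force"],cv2.contourArea(c))
P=np.array([ray("scene",a,b,p[2]) for a,b in c[:,0]])*1000; print((P.min(0)+P.max(0))/2)
```

```text
[505.21157328 -41.94004978  28.54280994] 0.015517295793000596 [-0.34461852 -0.09041059 -0.70708515] 54.0
[502.60494129 -40.40123319  28.54280994]
```

Call:
arm_command(
  deltas=[
    [[0, 0, 0, 0, 0, 0], [0, 0, 0, 0, 0, 0], [0, 0, 0, 0, 0, 0], [0, 0, 0, 0, 0, 0], [0, 0, 1.5, 0, 0, 0], [0, 0, 2.5, 0, 0, 0], [0, 0, 2.5, 0, 0, 0], [0, 0, 2.0, 0, 0, 0], [0, 0, 0, 0, 0, 0]],
  ],
  gripper=0,
)

```text
t: 10.12
tool_pos: [0.5074, -0.0421, 0.1176]
orientation: [3.136, 0.159, 0.012]
force: [1.2, -0.5, 1.0]
opening: 0.0465
gripper_force: 0.0
```

Call:
arm_command(
  deltas=[
    [[0.4, -0.7, 0, 0, 0, -4.64], [0.9, -1.8, 0, 0, 0, -4.64], [1.0, -2.0, 0, 0, 0, -4.64], [1.0, -2.0, 0, 0, 0, -4.64], [1.0, -2.0, 0, 0, 0, -4.64], [1.0, -2.0, -0.8, 0, 0, -4.64], [1.0, -2.0, -1.5, 0, 0, -4.64], [1.0, -2.0, -2.0, 0, 0, -4.64], [0.9, -1.8, -2.0, 0, 0, -4.64], [0.5, -1.0, -1.5, 0, 0, -4.64], [0.1, -0.3, 0, 0, 0, 0], [0, 0, 0, 0, 0, 0]],
  ],
)

```text
t: 11.12
tool_pos: [0.591, -0.2176, 0.0328]
orientation: [-2.947, 1.087, 0.005]
force: [0.3, 0.1, 0.4]
opening: 0.0464
gripper_force: 0.0
```

Run:
```python
from meas import *
im=eyes.read_camera("scene"); s=monitor.read_state(); p=s["tool_pos"]; print(p*1000,s["orientation"],s["opening"],s["force"])
h=cv2.cvtColor(im,cv2.COLOR_BGR2HSV).astype(int)
m=amber(im)[185:235,272:305].astype(np.uint8); n,l,st,ce=cv2.connectedComponentsWithStats(m)
for a,b in zip(st[1:],ce[1:]):
    if a[4]>8: print(a, ray("scene",b[0]+272,b[1]+185,.009)*1000)
```

```text
[ 591.87452091 -217.34382188   34.19234284] [-2.94760620e+00  1.08601185e+00  1.79260313e-03] 0.04684967667860607 [ 0.44721416 -0.40524005  0.722982  ]
[  0   0  12  36 211] [473.58763367 -70.84553203   9.        ]
[27  0  6  2 11] [427.36429047 -13.65950677   9.        ]
[27 14  6 12 32] [485.17996966 -12.92540682   9.        ]
[ 12  16   9  20 117] [501.94222051 -41.55279956   9.        ]
[ 0 43 29  7 73] [558.8555723  -52.16571755   9.        ]
```

The ring and bead show as one merged blob inside the tray, centred at (502,-41.5) mm. Now the bar.

Call:
arm_command(
  deltas=[
    [[0.1, -0.05, -1.0, 0, 0, 0], [0, 0, -1.2, 0, 0, 0], [0, 0, -0.7, 0, 0, 0], [0, 0, 0, 0, 0, 0], [0, 0, 0, 0, 0, 0]],
  ],
)

```text
t: 11.58
tool_pos: [0.5924, -0.2174, 0.0045]
orientation: [-2.947, 1.088, 0.003]
force: [0.7, -0.5, 0.9]
opening: 0.0465
gripper_force: 0.0
```

Call:
arm_command(
  deltas=[
    [[0, 0, 0, 0, 0, 0], [0, 0, 0, 0, 0, 0], [0, 0, 0, 0, 0, 0], [0, 0, 0, 0, 0, 0], [0, 0, 0, 0, 0, 0], [0, 0, 0, 0, 0, 0]],
  ],
  gripper=-1,
)

```text
t: 12.08
tool_pos: [0.5934, -0.2182, 0.0056]
orientation: [2.947, -1.09, 0.001]
force: [0.2, -0.1, 1.3]
opening: 0.0116
gripper_force: 15.1
```

Call:
arm_command(
  deltas=[
    [[0, 0, 1.2, 0, 0, 0], [0, 0, 2.5, 0, 0, 0], [0, 0, 2.8, 0, 0, 0], [0, 0, 2.5, 0, 0, 0], [0, 0, 1.4, 0, 0, 0], [0, 0, 0, 0, 0, 0], [0, 0, 0, 0, 0, 0]],
  ],
)

```text
t: 12.67
tool_pos: [0.5939, -0.2184, 0.1103]
orientation: [2.946, -1.09, 0.003]
force: [-0.2, -0.3, -1.0]
opening: 0.0117
gripper_force: 15.0
```

Run:
```python
from meas import *
im=eyes.read_camera("scene"); s=monitor.read_state(); p=s["tool_pos"]; u,v=map(int,proj("scene",p))
c=blobs(im,{"r":(u,v)},amber,25)["r"]; print(p*1000,s["opening"],cv2.contourArea(c))
P=np.array([ray("scene",a,b,p[2]) for a,b in c[:,0]])*1000; print(cv2.minAreaRect(P[:,:2].astype(np.float32)))
```

```text
[ 592.79086691 -217.88671855  108.49966292] 0.011699951504992648 30.0
((596.3402099609375, -227.33255004882812), (21.272401809692383, 9.88550090789795), 16.084440231323242)
```

Call:
arm_command(
  deltas=[
    [[-0.2, 0.7, 0, 0, 0, 4.64], [-0.6, 1.6, 0, 0, 0, 4.64], [-0.7, 2.0, 0, 0, 0, 4.64], [-0.7, 2.0, 0, 0, 0, 4.64], [-0.8, 2.0, 0, 0, 0, 4.64], [-0.8, 2.0, 0, 0, 0, 4.64], [-0.8, 2.0, 0, 0, 0, 4.64], [-0.7, 2.0, 0, 0, 0, 4.64], [-0.6, 1.8, 0, 0, 0, 4.64], [-0.4, 1.2, 0, 0, 0, 4.64], [-0.16, 0.62, 0, 0, 0, 0], [0, 0, 0, 0, 0, 0]],
  ],
)

```text
t: 13.72
tool_pos: [0.5271, -0.0376, 0.1075]
orientation: [-3.137, -0.157, 0.005]
force: [0.4, -0.4, 0.1]
opening: 0.0116
gripper_force: 15.0
```

Call:
arm_command(
  deltas=[
    [[0, 0, -1.2, 0, 0, 0], [0, 0, -2.2, 0, 0, 0], [0, 0, -2.0, 0, 0, 0], [0, 0, -1.4, 0, 0, 0], [0, 0, -0.7, 0, 0, 0], [0, 0, -0.4, 0, 0, 0], [0, 0, 0, 0, 0, 0], [0, 0, 0, 0, 0, 0], [0, 0, 0, 0, 0, 0]],
  ],
)

```text
t: 14.47
tool_pos: [0.5296, -0.0393, 0.0314]
orientation: [3.137, 0.158, 0.003]
force: [0.1, -0.5, 0.2]
opening: 0.0117
gripper_force: 15.0
```

Run:
```python
from meas import *
im=eyes.read_camera("scene"); s=monitor.read_state(); p=s["tool_pos"]; u,v=proj("scene",p)
print(p*1000,s["orientation"],s["force"])
x,y=int(u)-40,int(v)-50; a=cv2.resize(im[y:y+80,x:x+90],None,fx=7,fy=7,interpolation=cv2.INTER_CUBIC); cv2.imwrite("pics/overtray2.png",a)
```

```text
[529.66017101 -39.19827279  31.55917026] [3.13712412e+00 1.58525877e-01 3.09126278e-03] [ 0.00506533 -0.43580536 -0.07925272]
```

View pics/overtray2.png

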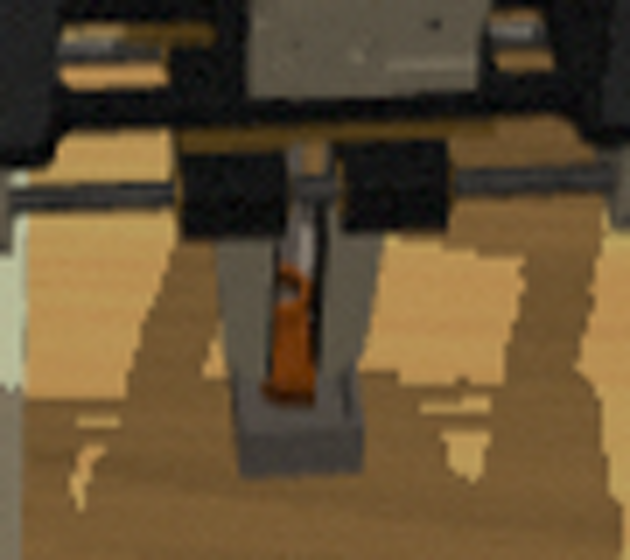

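The bar (rows 300–403, near x=290) lies along the trough, with its front end close to the end wall (outer top edge at about row 428). I check that margin before releasing.

Run:
```python
from h import *
p=[.52966,-.0392,.03156]; u,v=proj("scene",p); x0,y0=int(u)-40,int(v)-50
f=lambda a,b,z: ray("scene",x0+(a+.5)/7-.5,y0+(b+.5)/7-.5,z)*1000
print("bar bottom front",f(290,403,.0275),"bar top front",f(293,382,.0375),"tray outer top front",f(300,428,.022),"sides",f(240,395,.022),f(358,380,.022),f(235,375,.022))
```

```text
bar bottom front [543.64006795 -38.63853428  27.5       ] bar top front [544.05076334 -38.13045509  37.5       ] tray outer top front [548.31210126 -35.49479759  22.        ] sides [536.79034958 -53.09128517  22.        ] [529.58339979 -18.76391047  22.        ] [529.28967754 -54.74934657  22.        ]
```

The bar has only about 2 mm of margin at the front and may land on the bead at the back. I lift it and check where the bead lies.

Call:
arm_command(
  deltas=[
    [[0, 0, 1.2, 0, 0, 0], [0, 0, 2.0, 0, 0, 0], [0, 0, 2.0, 0, 0, 0], [0, 0, 1.2, 0, 0, 0], [0, 0, 0, 0, 0, 0]],
  ],
)

```text
t: 14.93
tool_pos: [0.5316, -0.0393, 0.0991]
orientation: [3.136, 0.159, 0.011]
force: [-0.4, 0.2, 0.4]
opening: 0.0116
gripper_force: 15.0
```

Run:
```python
from h import *
im=eyes.read_camera("scene"); s=monitor.read_state(); print(s["tool_pos"]*1000)
a=cv2.resize(im[165:240,250:330],None,fx=7.5,fy=7.5,interpolation=cv2.INTER_CUBIC); cv2.imwrite("pics/look.png",a)
```

```text
[530.49504624 -39.16829931  97.01377298]
```

View pics/look.png

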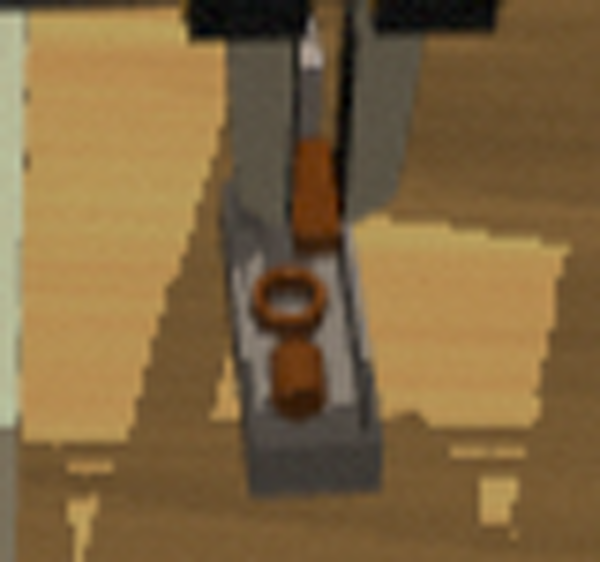

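The bead is at (298,378) and the ring at (289,298), so the bead lies further forward than planned. The free space needs computing.

Run:
```python
from h import *
f=lambda a,b,z: np.round(ray("scene",250+(a+.5)/7.5-.5,165+(b+.5)/7.5-.5,z)*1000,1)
print("ring back top/front bottom",f(289,266,.012),f(289,334,.003))
print("bead rear top if upright",f(298,340,.021),"front bottom",f(298,418,.003)," if lying: rear top",f(298,340,.019),"front mid",f(298,410,.01), "width",f(271,378,.012),f(326,378,.012))
print("rim front corners",f(246,445,.022),f(381,435,.022),"trough front inner floor?",f(300,405,.022))
```

```text
ring back top/front bottom [475.3 -43.2  12. ] [493.3 -42.6   3. ]
bead rear top if upright [510.9 -40.3  21. ] front bottom [524.1 -39.5   3. ]  if lying: rear top [509.2 -40.3  19. ] front mid [527.  -39.7  10. ] width [517.4 -47.4  12. ] [516.8 -32.1  12. ]
rim front corners [549.6 -53.7  22. ] [544.5 -17.5  22. ] trough front inner floor? [535.  -39.5  22. ]
```

The bead has toppled and now lies along the tray, centred at about x=517, y=-40. The bar (12 mm wide) fits beside it, since 16 + 12 is less than 30 mm. I shift the bar to the +y side and a little back, lower it and check.

Call:
arm_command(
  deltas=[
    [[-0.2, 0.2, 0, 0, 0, 0], [-0.2, 0.3, -0.8, 0, 0, 0], [-0.1, 0.26, -1.6, 0, 0, 0], [0, 0, -1.8, 0, 0, 0], [0, 0, -1.4, 0, 0, 0], [0, 0, -0.8, 0, 0, 0], [0, 0, 0, 0, 0, 0], [0, 0, 0, 0, 0, 0], [0, 0, 0, 0, 0, 0]],
  ],
)

```text
t: 15.73
tool_pos: [0.524, -0.0313, 0.0308]
orientation: [3.138, 0.159, 0.001]
force: [-0.5, 0.4, -0.6]
opening: 0.0117
gripper_force: 15.0
```

Run:
```python
from h import *
im=eyes.read_camera("scene"); s=monitor.read_state(); print(s["tool_pos"]*1000,s["force"])
a=cv2.resize(im[165:240,250:330],None,fx=7.5,fy=7.5,interpolation=cv2.INTER_CUBIC); cv2.imwrite("pics/look2.png",a)
```

```text
[524.37484165 -31.38833242  31.26287543] [ 0.21781189 -0.43267506  0.33231546]
```

View pics/look2.png

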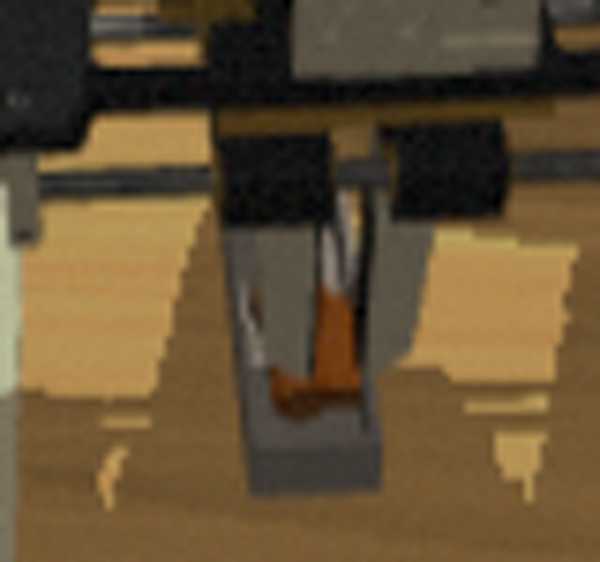

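Run:
```python
from h import *
f=lambda a,b,z: np.round(ray("scene",250+(a+.5)/7.5-.5,165+(b+.5)/7.5-.5,z)*1000,1)
print("bar front bottom L/R",f(314,402,.027),f(361,398,.027),"rim outer R",f(381,435,.022),f(373,385,.022),"outer L",f(246,445,.022),f(239,395,.022))
```

```text
bar front bottom L/R [537.9 -35.8  27. ] [536.  -23.1  27. ] rim outer R [544.5 -17.5  22. ] [527.1 -19.6  22. ] outer L [549.6 -53.7  22. ] [532.3 -56.1  22. ]
```

The bar's right edge is 1.2–1.8 mm inside the trough wall, so I lower it slightly and release.

Call:
arm_command(
  deltas=[
    [[0, 0, -0.3, 0, 0, 0], [0, 0, -0.2, 0, 0, 0], [0, 0, 0, 0, 0, 0], [0, 0, 0, 0, 0, 0]],
  ],
)

```text
t: 16.12
tool_pos: [0.5236, -0.0313, 0.0255]
orientation: [-3.138, -0.159, -0.0]
force: [0.6, 0.5, -0.4]
opening: 0.0116
gripper_force: 15.0
```

Call:
arm_command(
  deltas=[
    [[0, 0, 0, 0, 0, 0], [0, 0, 0, 0, 0, 0], [0, 0, 0, 0, 0, 0], [0, 0, 0, 0, 0, 0], [0, 0, 1.2, 0, 0, 0], [0, 0, 2.2, 0, 0, 0], [0, 0, 2.5, 0, 0, 0], [0, 0, 2.2, 0, 0, 0], [0, 0, 1.2, 0, 0, 0], [0, 0, 0, 0, 0, 0]],
  ],
  gripper=-0.3,
)

```text
t: 16.95
tool_pos: [0.5262, -0.0317, 0.1227]
orientation: [3.136, 0.159, 0.01]
force: [0.6, 0.0, -0.8]
opening: 0.0323
gripper_force: 0.0
```

Run:
```python
from h import *
im=eyes.read_camera("scene"); s=monitor.read_state(); print(s["tool_pos"]*1000,s["force"])
a=cv2.resize(im[165:240,250:330],None,fx=7.5,fy=7.5,interpolation=cv2.INTER_CUBIC); cv2.imwrite("pics/look3.png",a)
```

```text
[525.04158678 -31.53216625 120.34357123] [-0.34123739 -0.20878162 -1.34318646]
```

View pics/look3.png

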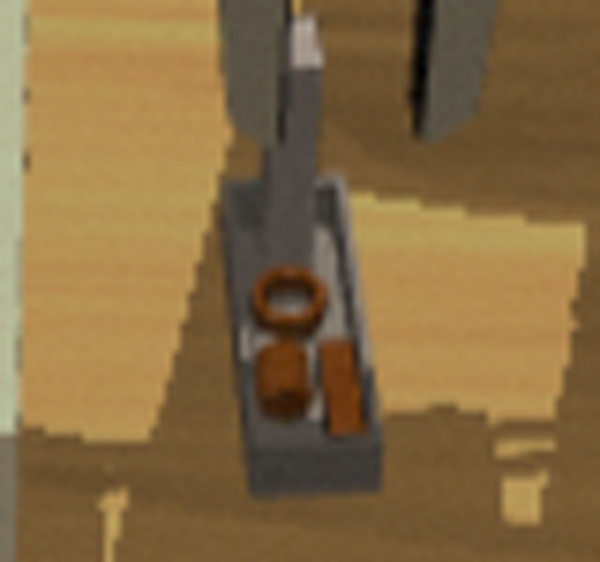

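All three pieces are in the trough: the ring at (289,298), the bead at (282,378), and the bar beside it from (337,340) to (345,432). The tray is still in place with its handle top at (306,45). I check numerically whether the bar lies flat.

Run:
```python
from h import *
f=lambda a,b,z: np.round(ray("scene",250+(a+.5)/7.5-.5,165+(b+.5)/7.5-.5,z)*1000,1)
for z in(.013,.018,.022,.03): print(z,"rear",f(320,343,z),f(353,341,z),"front",f(331,436,z),f(364,433,z))
print("tray rim front",f(246,445,.022),f(381,435,.022),"rear",f(222,182,.022),f(340,178,.022))
print("handle",f(306,18,.086),f(291,66,.086),f(321,67,.086),"table front",f(252,496,0),f(379,490,0))
im=cv2.imread("pics/look3.png"); 
for r in range(400,450,4): print(r,im[r,337:361:6].mean(0).astype(int))
```

```text
0.013 rear [504.9 -34.   13. ] [503.7 -24.7  13. ] front [538.2 -30.6  13. ] [536.8 -21.6  13. ]
0.018 rear [509.2 -34.1  18. ] [508. -25.  18.] front [542.3 -30.8  18. ] [540.8 -21.8  18. ]
0.022 rear [512.6 -34.3  22. ] [511.5 -25.1  22. ] front [545.5 -30.9  22. ] [544. -22.  22.]
0.03 rear [519.5 -34.5  30. ] [518.3 -25.5  30. ] front [551.9 -31.2  30. ] [550.5 -22.4  30. ]
tray rim front [549.6 -53.7  22. ] [544.5 -17.5  22. ] rear [452.4 -63.3  22. ] [449.3 -29.1  22. ]
handle [450.4 -41.3  86. ] [469.3 -45.1  86. ] [469.4 -37.   86. ] table front [549.8 -51.6   0. ] [546.2 -16.8   0. ]
400 [ 15  56 109]
404 [ 14  56 109]
408 [ 13  57 110]
412 [ 15  57 110]
416 [ 18  57 110]
420 [ 16  57 111]
424 [ 18  58 110]
428 [ 24  59 108]
432 [34 59 95]
436 [44 57 75]
440 [53 58 63]
444 [56 61 68]
448 [56 61 67]
```

The bar lies flat: its length measures 33.4 mm at the height expected on the floor. Now the handle.

Call:
arm_command(
  deltas=[
    [[-0.6, -0.14, 0, 0, 0, 0], [-1.3, -0.27, 0, 0, 0, 0], [-1.5, -0.33, 0, 0, 0, 0], [-1.5, -0.33, 0, 0, 0, 0], [-1.1, -0.22, 0, 0, 0, 0], [-0.4, -0.1, 0, 0, 0, 0], [0, 0, 0, 0, 0, 0], [0, 0, 0, 0, 0, 0], [0, 0, 0, 0, 0, 0]],
  ],
  gripper=0.3,
)

```text
t: 17.75
tool_pos: [0.4598, -0.0451, 0.118]
orientation: [-3.137, -0.159, 0.001]
force: [-0.5, 0.2, 0.0]
opening: 0.0605
gripper_force: 0.0
```

Run:
```python
from h import *
s=monitor.read_state(); print(s["tool_pos"]*1000,s["orientation"],s["opening"])
im=eyes.read_camera("scene"); cv2.imwrite("pics/prehandle.png",im)
# handle profile at mid height: rows
for z in (.04,.06,.08):
    u,v=proj("scene",[.4704,-.0443,z]); r=int(round(v)); print(z,round(u,1),r, cv2.cvtColor(im[r:r+1,int(u)-10:int(u)+11],cv2.COLOR_BGR2HSV)[0,:,1].tolist())
```

```text
[459.81535581 -45.10258424 118.03945198] [-3.13734103e+00 -1.59136773e-01  5.75979156e-04] 0.060512639169182356
0.04 288.0 189 [149, 106, 65, 66, 66, 45, 39, 39, 40, 44, 46, 44, 41, 41, 39, 42, 35, 44, 124, 133, 132]
0.06 288.3 183 [147, 140, 147, 147, 140, 140, 126, 76, 37, 41, 44, 40, 41, 42, 116, 136, 140, 142, 141, 143, 144]
0.08 288.6 176 [146, 146, 147, 150, 143, 154, 147, 63, 38, 46, 43, 33, 43, 44, 82, 142, 143, 143, 148, 145, 146]
```

The handle is centred between the fingers. I descend and grip.

Call:
arm_command(
  deltas=[
    [[0, 0, -0.8, 0, 0, 0], [0, 0, -1.4, 0, 0, 0], [0, 0, -1.5, 0, 0, 0], [0, 0, -1.2, 0, 0, 0], [0, 0, -0.7, 0, 0, 0], [0, 0, -0.4, 0, 0, 0], [0, 0, 0, 0, 0, 0], [0, 0, 0, 0, 0, 0]],
  ],
)

```text
t: 18.47
tool_pos: [0.4599, -0.0452, 0.0586]
orientation: [-3.138, -0.159, -0.0]
force: [0.2, -0.2, -0.2]
opening: 0.0606
gripper_force: 0.0
```

Call:
arm_command(
  deltas=[
    [[0, 0, 0, 0, 0, 0], [0, 0, 0, 0, 0, 0], [0, 0, 0, 0, 0, 0], [0, 0, 0, 0, 0, 0], [0, 0, 0, 0, 0, 0], [0, 0, 0, 0, 0, 0], [0, 0, 0, 0, 0, 0]],
  ],
  gripper=-1,
  squeeze=50,
)

```text
t: 19.05
tool_pos: [0.4597, -0.0452, 0.0585]
orientation: [3.138, 0.159, 0.0]
force: [0.7, 0.5, 0.7]
opening: 0.0182
gripper_force: 0.0
```

Call:
arm_command(
  deltas=[
    [[0, 0, 0.3, 0, 0, 0], [0, 0, 0.6, 0, 0, 0], [0, 0, 0.6, 0, 0, 0], [0, 0, 0.5, 0, 0, 0], [0, 0, 0, 0, 0, 0], [0, 0, 0, 0, 0, 0]],
  ],
)

```text
t: 19.55
tool_pos: [0.4602, -0.0453, 0.0791]
orientation: [3.137, 0.159, 0.002]
force: [0.4, -1.0, -2.0]
opening: 0.0135
gripper_force: 50.0
```

Run:
```python
from h import *
s=monitor.read_state(); print({k:np.round(s[k],3) for k in("t","tool_pos","orientation","force","wrist_torque","opening","gripper_force")})
```

```text
{'t': np.float64(19.55), 'tool_pos': array([ 0.46 , -0.045,  0.079]), 'orientation': array([3.137e+00, 1.590e-01, 2.000e-03]), 'force': array([ 0.385, -0.959, -1.988]), 'wrist_torque': array([ 0.06 ,  0.073, -0.001]), 'opening': np.float64(0.014), 'gripper_force': np.float64(49.981)}
```

Call:
arm_command(
  deltas=[
    [[0, 0, 0.5, 0, 0, 0], [0, 0, 1.0, 0, 0, 0], [0, 0, 1.3, 0, 0, 0], [0, 0, 1.4, 0, 0, 0], [0, 0, 1.4, 0, 0, 0], [0, 0, 1.4, 0, 0, 0], [0, 0, 1.2, 0, 0, 0], [0, 0, 0.9, 0, 0, 0], [0, 0, 0.5, 0, 0, 0], [0, 0, 0, 0, 0, 0], [0, 0, 0, 0, 0, 0]],
  ],
)

```text
t: 20.47
tool_pos: [0.4596, -0.0452, 0.1742]
orientation: [-3.137, -0.159, 0.0]
force: [-1.1, 0.1, -3.0]
opening: 0.0139
gripper_force: 50.0
```

Run:
```python
from h import *
s=monitor.read_state(); p=s["tool_pos"]; print(p*1000,s["orientation"],s["force"],s["wrist_torque"],s["opening"])
im=eyes.read_camera("scene"); cv2.imwrite("pics/lift.png",im); tp=eyes.read_camera("top"); cv2.imwrite("pics/liftt.png",tp)
a=np.deg2rad(5.8); X=np.array([np.cos(a),np.sin(a),0]);Y=np.array([-X[1],X[0],0]);Z=np.array([0,0,1.])
O=p-np.array([0,0,.058])+.04*X
# column profile down through predicted tray front end face
for n,I in(("scene",im),("top",tp)):
  for nm,q in(("front rim",(.05,0,.022)),("front bottom",(.05,0,0)),("rimL",(.02,-.018,.022)),("rimR",(.02,.018,.022))):
    print(n,nm,np.round(proj(n,O+q[0]*X+q[1]*Y+q[2]*Z),1))
u,v=map(int,proj("scene",O+.05*X)); h=cv2.cvtColor(im,cv2.COLOR_BGR2HSV)
for r in range(v-30,v+14): print(r,h[r,u-12:u+13:4].reshape(-1,3)[:,1].tolist(),h[r,u-12:u+13:4,2].tolist())
```

```text
[459.57169392 -45.188932   174.23219976] [-3.13749302e+00 -1.59184598e-01  2.49576638e-04] [-1.14049587  0.09178491 -3.02618207] [ 0.02471296  0.08468778 -0.01234027] 0.013866158190134377
scene front rim [293.5 183.7]
scene front bottom [293. 192.]
scene rimL [282.3 172.4]
scene rimR [301.7 171.7]
top front rim [276.3 213.2]
top front bottom [276.4 214.7]
top rimL [286.2 226.1]
top rimR [269.4 228. ]
162 [76, 77, 186, 191, 43, 138, 145] [67, 83, 92, 92, 60, 111, 114]
163 [89, 181, 222, 237, 43, 145, 157] [63, 97, 54, 70, 71, 111, 114]
164 [91, 204, 179, 226, 38, 134, 145] [67, 101, 54, 44, 73, 114, 116]
165 [88, 199, 76, 231, 38, 114, 147] [58, 96, 67, 54, 73, 101, 116]
166 [94, 207, 56, 209, 44, 95, 144] [60, 75, 77, 67, 75, 94, 113]
167 [103, 213, 140, 204, 48, 87, 142] [74, 48, 91, 80, 75, 88, 104]
168 [113, 162, 208, 220, 44, 64, 144] [88, 52, 93, 65, 75, 84, 106]
169 [115, 106, 180, 219, 35, 41, 149] [89, 60, 58, 50, 73, 74, 108]
170 [125, 57, 243, 151, 90, 38, 145] [90, 72, 66, 54, 85, 73, 118]
171 [130, 49, 241, 86, 212, 38, 143] [96, 78, 92, 65, 101, 74, 139]
172 [137, 99, 21
[... 1712 characters left out ...]
, 178, 176, 178]
197 [140, 133, 133, 130, 132, 133, 133] [177, 177, 178, 178, 178, 177, 175]
198 [138, 138, 140, 137, 139, 135, 137] [178, 178, 177, 160, 160, 159, 177]
199 [139, 136, 139, 146, 149, 143, 143] [160, 178, 178, 112, 108, 109, 175]
200 [143, 140, 140, 146, 143, 146, 140] [109, 160, 160, 110, 112, 110, 157]
201 [142, 143, 144, 149, 146, 149, 150] [108, 112, 106, 106, 108, 106, 107]
202 [146, 144, 145, 148, 149, 156, 139] [110, 110, 107, 107, 106, 106, 110]
203 [144, 143, 146, 139, 145, 146, 143] [113, 112, 110, 112, 111, 108, 109]
204 [148, 139, 141, 142, 143, 149, 144] [110, 112, 112, 111, 109, 108, 108]
205 [142, 143, 152, 151, 146, 141, 139] [111, 112, 109, 108, 110, 110, 112]
```

The tray hangs level to within about 1 px at its front end (rows 184.5–192.2, against 183.7–192.0 predicted) and weighs about 3 N loaded. I carry it over the slot, turning -5.3°.

Call:
arm_command(
  deltas=[
    [[0.3, 0.5, 0, 0, 0, -0.2], [0.6, 1.1, 0, 0, 0, -0.3], [0.8, 1.6, 0, 0, 0, -0.4], [0.9, 1.8, 0, 0, 0, -0.4], [0.9, 1.8, 0, 0, 0, -0.4], [0.9, 1.8, 0, 0, 0, -0.4], [0.9, 1.8, 0, 0, 0, -0.4], [0.9, 1.8, 0, 0, 0, -0.4], [0.9, 1.8, 0, 0, 0, -0.4], [0.9, 1.8, 0, 0, 0, -0.4], [0.9, 1.8, 0, 0, 0, -0.4], [0.9, 1.7, 0, 0, 0, -0.4]],
  ],
)

```text
t: 21.57
tool_pos: [0.5576, 0.1493, 0.1734]
orientation: [-3.141, -0.035, 0.002]
force: [-0.2, 0.0, -2.7]
opening: 0.0133
gripper_force: 50.0
```

Call:
arm_command(
  deltas=[
    [[0.7, 1.3, 0, 0, 0, -0.4], [0.5, 0.9, 0, 0, 0, -0.4], [0.23, 0.48, 0, 0, 0, 0], [0.1, 0.1, 0, 0, 0, 0], [0, 0, 0, 0, 0, 0], [0, 0, 0, 0, 0, 0], [0, 0, 0, 0, 0, 0], [0, 0, 0, 0, 0, 0]],
  ],
)

```text
t: 22.23
tool_pos: [0.5729, 0.175, 0.1746]
orientation: [3.141, 0.013, 0.0]
force: [-0.2, 0.2, -1.7]
opening: 0.0138
gripper_force: 50.0
```

Run:
```python
from h import *
s=monitor.read_state(); p=s["tool_pos"]; r=s["orientation"]; print(p*1000,r,2*np.degrees(np.arctan2(r[1],r[0])),s["force"],s["wrist_torque"],s["opening"])
a=np.deg2rad(.5); X=np.array([np.cos(a),np.sin(a),0]);Y=np.array([-X[1],X[0],0]);Z=np.array([0,0,1.])
O=p-np.array([0,0,.058])+.0408*X
im=eyes.read_camera("scene"); cv2.imwrite("pics/over.png",im); tp=eyes.read_camera("top"); cv2.imwrite("pics/overt.png",tp)
q=O+.05*X; fr=proj("scene",q+.022*Z); fb=proj("scene",q); print("pred front rim/bottom",fr,fb,"L/R",proj("scene",q-.018*Y)[0],proj("scene",q+.018*Y)[0])
h=cv2.cvtColor(im,cv2.COLOR_BGR2HSV); u=int(fb[0])
for rr in range(int(fr[1])-4,int(fb[1])+5): print(rr,h[rr,u-6:u+7:4,1].tolist(),h[rr,u-6:u+7:4,2].tolist())
rr=int((fr[1]+fb[1])/2); print("row",rr,list(zip(range(u-15,u+16),h[rr,u-15:u+16,1].tolist(),h[rr,u-15:u+16,2].tolist())))
```

```text
[572.87386708 174.95384555 174.57759688] [3.14149439e+00 1.27240344e-02 1.99381693e-04] 0.46412910244880273 [-0.16559544  0.20922457 -1.65200548] [ 0.01687499  0.09309946 -0.00812286] 0.0138057165263165
pred front rim/bottom (np.float64(424.76439523722627), np.float64(238.90551867943728)) (np.float64(420.95800005281103), np.float64(246.8826394959043)) L/R 409.9940989330893 431.9291488017516
234 [72, 145, 219, 214] [74, 60, 43, 112]
235 [41, 58, 118, 218] [80, 75, 52, 109]
236 [42, 41, 89, 218] [84, 80, 63, 111]
237 [40, 40, 79, 198] [83, 82, 68, 103]
238 [35, 46, 52, 100] [80, 83, 74, 69]
239 [43, 39, 43, 44] [78, 78, 77, 75]
240 [35, 53, 49, 31] [66, 68, 67, 66]
241 [49, 44, 44, 39] [63, 64, 64, 66]
242 [42, 46, 42, 39] [67, 66, 66, 65]
243 [46, 36, 41, 38] [67, 64, 68, 67]
244 [45, 40, 42, 44] [63, 63, 66, 64]
245 [41, 45, 32, 43] [68, 63, 64, 65]
246 [38, 49, 42, 31] [67, 67, 67, 65]
247 [47, 50, 34, 48] [92, 92, 75, 80]
248 [52, 53, 48, 53] [128, 130, 106, 105]
249 [52, 55, 51, 51] [132, 131, 129, 109]
250 [55, 54, 54, 48] [131, 128, 128, 96]
row 242 [(405, 52, 128), (406, 52, 128), (407, 51, 130), (408, 53, 131), (409, 46, 67), (410, 41, 50), (411, 34, 45), (412, 41, 56), (413, 36, 64), (414, 42, 67), (415, 39, 66), (416, 46, 66), (417, 42, 66), (418, 46, 66), (419, 37, 62), (420, 42, 66), (421, 43, 65), (422, 42, 66), (423, 46, 66), (424, 46, 66), (425, 35, 65), (426, 39, 65), (427, 39, 66), (428, 35, 66), (429, 42, 67), (430, 42, 66), (431, 43, 65), (432, 33, 62), (433, 42, 67), (434, 36, 71), (435, 51, 116)]
```

Seen from the scene camera, the tray sits within about 0.5 mm of the TCP prediction. The slot needs a finer measurement from the unobstructed images.

Run:
```python
from h import *
for n,box,k in(("top",(158,152,212,231),6),("scene",(375,200,450,275),6)):
    im=cv2.imread(f"pics/{n}0.png").astype(np.float32); x0,y0,x1,y1=box
    L=cv2.cvtColor(im/255,cv2.COLOR_BGR2LAB)
    s=(162,200) if n=="top" else (390,225); ref=np.median(L[s[1]-4:s[1]+4,s[0]-3:s[0]+3].reshape(-1,3),0)
    d=np.linalg.norm(L[...,1:]-ref[1:],axis=2); D=cv2.resize(d[y0:y1,x0:x1],None,fx=k,fy=k,interpolation=cv2.INTER_CUBIC)
    cen=(184,190) if n=="top" else (412,236); md=d[cen[1]-25:cen[1]+25,cen[0]-10:cen[0]+10]; print(n,ref,np.percentile(d[y0:y1,x0:x1],[10,50,80,95]))
    for th in (4,5,6):
        m=(D>th).astype(np.uint8); m=cv2.morphologyEx(m,cv2.MORPH_OPEN,np.ones((5,5)))
        cs=[c for c in cv2.findContours(m,cv2.RETR_EXTERNAL,cv2.CHAIN_APPROX_NONE)[0] if cv2.pointPolygonTest(cv2.convexHull(c),((cen[0]-x0)*k,(cen[1]-y0)*k),False)>0]
        if not cs: print("none"); continue
        c=cv2.convexHull(max(cs,key=len))[:,0].astype(float); P=np.array([ray(n,x0+(a+.5)/k-.5,y0+(b+.5)/k-.5,.09)[:2]*1000 for a,b in c],np.float32)
        g=cv2.minAreaRect(P); print(th,np.round(g[0],1),np.round(g[1],1),round(g[2],2))
```

```text
top [57.196045  -1.2578125 -0.5      ] [ 0.53176677  1.52739608  4.37843752 10.18004727]
4 [613.5 174.7] [118.6  53.8] 0.04
5 [613.5 174.7] [117.8  53.1] 0.04
6 [613.5 174.7] [117.1  52.4] 0.04
scene [71.94824   -5.546875   8.1171875] [ 0.29074678  0.92534435  7.10928268 29.94794655]
4 [615.6 175.5] [119.4  53.2] 0.61
5 [615.8 175.5] [118.3  52.5] 0.57
6 [615.9 175.5] [116.9  51.9] 0.54
```

Call:
arm_command(
  deltas=[
    [[0, 0, -0.4, 0, 0, 0], [0, 0.03, -0.7, 0, 0, 0], [0, 0, -0.7, 0, 0, 0], [0, 0, -0.4, 0, 0, 0], [0, 0, -0.1, 0, 0, 0], [0, 0, 0, 0, 0, 0], [0, 0, 0, 0, 0, 0]],
  ],
)

```text
t: 22.92
tool_pos: [0.5729, 0.1759, 0.1513]
orientation: [3.142, 0.014, -0.0]
force: [-0.1, 0.1, -2.2]
opening: 0.0139
gripper_force: 50.0
```

Run:
```python
from h import *
s=monitor.read_state(); p=s["tool_pos"]; print(p*1000,s["force"],s["wrist_torque"])
im=eyes.read_camera("scene"); cv2.imwrite("pics/enter.png",im)
im0=cv2.imread("pics/scene0.png")
a=np.deg2rad(.5); X=np.array([np.cos(a),np.sin(a),0]);Y=np.array([-X[1],X[0],0]);Z=np.array([0,0,1.])
O=p-np.array([0,0,.058])+.0408*X; q=O+.05*X
for nm,w in(("rim L",q-.018*Y+.022*Z),("rim R",q+.018*Y+.022*Z),("bot L",q-.018*Y),("bot R",q+.018*Y)): print(nm,np.round(proj("scene",w),1))
print("lip front L/R",proj("scene",[.6705,.152,.09]),proj("scene",[.6705,.200,.09]))
h=cv2.cvtColor(im,cv2.COLOR_BGR2HSV)
for r in(248,252,255): print(r,[(c,*h[r,c,1:].tolist()) for c in range(404,440)])
c=426; print([(r,*h[r,c,1:].tolist()) for r in range(240,270)])
```

```text
[572.90909307 175.91074331 151.32156788] [-0.09231405  0.12177172 -2.22112601] [0.01681166 0.13267049 0.00926792]
rim L [410.4 247.1]
rim R [432.3 247.7]
bot L [407.  254.6]
bot R [428.4 255.2]
lip front L/R (np.float64(403.21396855962934), np.float64(258.8684112914774)) (np.float64(431.8417353713101), np.float64(259.90091270256914))
248 [(404, 52, 127), (405, 50, 118), (406, 38, 60), (407, 34, 45), (408, 38, 47), (409, 50, 46), (410, 41, 56), (411, 42, 66), (412, 41, 69), (413, 41, 69), (414, 44, 70), (415, 39, 72), (416, 43, 71), (417, 36, 70), (418, 33, 70), (419, 32, 72), (420, 35, 72), (421, 41, 69), (422, 37, 69), (423, 47, 76), (424, 35, 73), (425, 41, 74), (426, 41, 74), (427, 37, 75), (428, 48, 74), (429, 45, 73), (430, 51, 75), (431, 42, 73), (432, 50, 102), (433, 54, 127), (434, 53, 130), (435, 51, 130), (436, 52, 133), (437, 51, 129), (438, 49, 130), (439, 51, 129)]
252 [(404, 50, 112), (405, 51, 129), (406, 50, 102), (407, 39, 59), (408, 42, 49), (409, 40, 64), (410, 45, 63), (411, 50, 66), (412, 40, 64), (413, 40, 64), (414, 45, 63), (415, 45, 62), (416, 36, 64), (417, 
[... 681 characters left out ...]
, 61), (426, 21, 61), (427, 47, 71), (428, 48, 75), (429, 54, 104), (430, 47, 115), (431, 54, 114), (432, 47, 119), (433, 53, 129), (434, 55, 129), (435, 51, 130), (436, 51, 131), (437, 55, 130), (438, 54, 128), (439, 50, 132)]
[(240, 159, 61), (241, 190, 75), (242, 199, 96), (243, 231, 106), (244, 216, 110), (245, 224, 100), (246, 153, 70), (247, 54, 76), (248, 41, 74), (249, 43, 65), (250, 39, 65), (251, 39, 66), (252, 43, 65), (253, 40, 63), (254, 39, 65), (255, 21, 61), (256, 52, 59), (257, 100, 61), (258, 15, 67), (259, 51, 110), (260, 53, 135), (261, 55, 130), (262, 55, 130), (263, 52, 128), (264, 53, 130), (265, 55, 131), (266, 52, 132), (267, 26, 156), (268, 23, 191), (269, 24, 192)]
```

The tray edges match the prediction in the scene view, with the tray centre at y≈176.3 on the slot centre. I lower slowly and watch the force.

Call:
arm_command(
  deltas=[
    [[0, 0, -0.15, 0, 0, 0], [0, 0, -0.15, 0, 0, 0], [0, 0, -0.15, 0, 0, 0], [0, 0, -0.15, 0, 0, 0], [0, 0, -0.15, 0, 0, 0], [0, 0, 0, 0, 0, 0], [0, 0, 0, 0, 0, 0]],
  ],
)

```text
t: 23.55
tool_pos: [0.5728, 0.1759, 0.1437]
orientation: [3.142, 0.014, -0.001]
force: [0.0, 0.6, -2.3]
opening: 0.0139
gripper_force: 50.0
```

Run:
```python
from h import *
s=monitor.read_state(); print(s["tool_pos"]*1000,s["force"],s["wrist_torque"],s["orientation"])
```

```text
[572.83727962 175.87560572 143.72698978] [ 1.10368549e-03  5.98200013e-01 -2.33513761e+00] [0.03400285 0.12610327 0.04895292] [ 3.14151111e+00  1.39526973e-02 -5.10965980e-04]
```

Call:
arm_command(
  deltas=[
    [[0, 0, -0.1, 0, 0, 0], [0, 0, -0.1, 0, 0, 0], [0, 0, -0.1, 0, 0, 0], [0, 0, -0.1, 0, 0, 0], [0, 0, 0, 0, 0, 0], [0, 0, 0, 0, 0, 0], [0, 0, 0, 0, 0, 0]],
  ],
)

```text
t: 24.13
tool_pos: [0.573, 0.1759, 0.1399]
orientation: [3.142, 0.014, -0.0]
force: [-0.1, -0.1, -1.8]
opening: 0.0142
gripper_force: 50.0
```

Run:
```python
from h import *
s=monitor.read_state(); print(s["tool_pos"]*1000,s["force"],s["wrist_torque"],s["orientation"])
```

```text
[572.96521092 175.90426012 139.94201072] [-0.06154454 -0.13230826 -1.83978706] [ 0.01973325  0.07302686 -0.02973692] [ 3.14156174e+00  1.38618463e-02 -6.46088458e-06]
```

Call:
arm_command(
  deltas=[
    [[0, 0, -0.1, 0, 0, 0], [0, 0, -0.15, 0, 0, 0], [0, 0, -0.15, 0, 0, 0], [0, 0, -0.15, 0, 0, 0], [0, 0, -0.15, 0, 0, 0], [0, 0, -0.1, 0, 0, 0], [0, 0, 0, 0, 0, 0], [0, 0, 0, 0, 0, 0], [0, 0, 0, 0, 0, 0]],
  ],
)

```text
t: 24.88
tool_pos: [0.573, 0.1759, 0.132]
orientation: [-3.142, -0.014, -0.0]
force: [-1.0, -0.4, -2.4]
opening: 0.0134
gripper_force: 50.0
```

Run:
```python
from h import *
s=monitor.read_state(); print(s["tool_pos"]*1000,s["force"],s["wrist_torque"],s["orientation"])
im=eyes.read_camera("scene"); cv2.imwrite("pics/in1.png",im); p=s["tool_pos"]
a=np.deg2rad(.5); X=np.array([np.cos(a),np.sin(a),0]);Y=np.array([-X[1],X[0],0]);Z=np.array([0,0,1.])
q=p-np.array([0,0,.058])+.0908*X
print(proj("scene",q-.018*Y+.022*Z),proj("scene",q+.018*Y+.022*Z))
h=cv2.cvtColor(im,cv2.COLOR_BGR2HSV)
for r in(250,254,257): print(r,[(c,*h[r,c,1:].tolist()) for c in range(400,440)])
```

```text
[573.02000449 175.8904071  132.00880009] [-1.02562999 -0.43561208 -2.36463921] [-0.0028863   0.08316582 -0.01801733] [-3.14153668e+00 -1.38570723e-02 -1.92153343e-04]
(np.float64(407.42409447387433), np.float64(253.77623302170488)) (np.float64(428.8648097815802), np.float64(254.39126636854957))
250 [(400, 54, 133), (401, 51, 125), (402, 51, 114), (403, 47, 113), (404, 49, 89), (405, 39, 52), (406, 28, 54), (407, 40, 82), (408, 41, 81), (409, 47, 82), (410, 41, 81), (411, 40, 83), (412, 34, 82), (413, 37, 82), (414, 42, 84), (415, 41, 81), (416, 148, 50), (417, 211, 46), (418, 195, 77), (419, 229, 109), (420, 216, 112), (421, 227, 110), (422, 226, 106), (423, 212, 108), (424, 89, 57), (425, 32, 48), (426, 36, 77), (427, 42, 86), (428, 51, 114), (429, 52, 113), (430, 50, 113), (431, 51, 125), (432, 54, 128), (433, 53, 131), (434, 49, 129), (435, 52, 132), (436, 51, 129), (437, 53, 130), (438, 52, 132), (439, 49, 130)]
254 [(400, 51, 130), (401, 53, 130), (402, 51, 124), (403, 54, 114), (404, 51, 111), (405, 52, 83), (406, 42, 54), (407, 45, 63), (408, 46, 78), (409, 36, 78), (410, 43, 
[... 372 characters left out ...]
435, 49, 129), (436, 50, 132), (437, 53, 131), (438, 51, 129), (439, 51, 130)]
257 [(400, 56, 132), (401, 51, 130), (402, 51, 131), (403, 52, 118), (404, 51, 110), (405, 48, 112), (406, 47, 71), (407, 45, 68), (408, 53, 63), (409, 46, 67), (410, 34, 67), (411, 45, 68), (412, 40, 63), (413, 45, 68), (414, 38, 68), (415, 42, 67), (416, 41, 69), (417, 39, 66), (418, 38, 67), (419, 32, 63), (420, 46, 66), (421, 36, 64), (422, 32, 64), (423, 42, 66), (424, 46, 66), (425, 45, 68), (426, 36, 63), (427, 31, 65), (428, 49, 98), (429, 51, 114), (430, 51, 114), (431, 52, 118), (432, 54, 113), (433, 51, 130), (434, 51, 130), (435, 54, 128), (436, 50, 128), (437, 49, 129), (438, 53, 130), (439, 53, 129)]
```

The tray is through the slot with no contact load. I continue down to TCP z=104 mm.

Call:
arm_command(
  deltas=[
    [[0, 0, -0.15, 0, 0, 0], [0, 0, -0.2, 0, 0, 0], [0, 0, -0.2, 0, 0, 0], [0, 0, -0.2, 0, 0, 0], [0, 0, -0.2, 0, 0, 0], [0, 0, -0.2, 0, 0, 0], [0, 0, -0.15, 0, 0, 0], [0, 0, 0, 0, 0, 0], [0, 0, 0, 0, 0, 0]],
  ],
)

```text
t: 25.68
tool_pos: [0.5728, 0.1759, 0.1188]
orientation: [3.141, 0.014, -0.001]
force: [-0.7, -0.2, -2.7]
opening: 0.0134
gripper_force: 50.0
```

Run:
```python
from h import *
s=monitor.read_state(); print(s["tool_pos"]*1000,s["force"],s["wrist_torque"],s["orientation"])
```

```text
[572.84854601 175.86020385 118.75557409] [-0.71068503 -0.21022809 -2.74869763] [0.05017979 0.09717715 0.01067394] [ 3.14149688e+00  1.39095915e-02 -5.16324315e-04]
```

Call:
arm_command(
  deltas=[
    [[0, 0, -0.15, 0, 0, 0], [0, 0, -0.2, 0, 0, 0], [0, 0, -0.2, 0, 0, 0], [0, 0, -0.2, 0, 0, 0], [0, 0, -0.2, 0, 0, 0], [0, 0, -0.2, 0, 0, 0], [0, 0, -0.2, 0, 0, 0], [0, 0, -0.1, 0, 0, 0], [0, 0, 0, 0, 0, 0], [0, 0, 0, 0, 0, 0], [0, 0, 0, 0, 0, 0]],
  ],
)

```text
t: 26.6
tool_pos: [0.573, 0.1759, 0.1045]
orientation: [-3.142, -0.014, -0.0]
force: [-0.4, 0.6, -2.5]
opening: 0.0132
gripper_force: 50.0
```

Run:
```python
from h import *
F=[];T=[]
for i in range(6):
    im=eyes.read_camera("scene"); s=monitor.read_state(); F.append(s["force"]); T.append(s["wrist_torque"])
print(s["t"],s["tool_pos"]*1000,np.mean(F,0),np.std(F,0),np.mean(T,0),np.std(T,0),s["orientation"],s["opening"],s["gripper_force"],s["dq"])
cv2.imwrite("pics/in2.png",im); h=cv2.cvtColor(im,cv2.COLOR_BGR2HSV)
# handle visible between fingertips and lid; and tray rim below: print region along column of handle
p=s["tool_pos"]; print("tip",proj("scene",p),"rim rear y edges",proj("scene",p-[0,.018,.036]))
a=np.deg2rad(.5); X=np.array([np.cos(a),np.sin(a),0]);Y=np.array([-X[1],X[0],0]);Z=np.array([0,0,1.])
q=p-np.array([0,0,.058])+.0908*X; print("front rim L/R",proj("scene",q-.018*Y+.022*Z),proj("scene",q+.018*Y+.022*Z),"front bottom",proj("scene",q))
print("slot front edge",proj("scene",[.6655,.176,.08]))
m=((h[...,1]>140)&(h[...,0]<20)).astype(np.uint8)[215:265,385:435]; st=cv2.connectedComponentsWithStats(m); print([(a.tolist(),np.round(c+[385,215],1).tolist()) for a,c in zip(st[2][1:],st[3][1:]) if a[4]>5])
for nm,w in(("ring",(-.016,-.001,.0075)),("bead",(.017,-.004,.01)),("bar",(.022,.009,.013))): print(nm,proj("scene",q-.05*X+w[0]*X+w[1]*Y+w[2]*Z))
```

```text
26.9 [573.00890739 175.89915599 104.53261513] [ 0.02367252  0.39386199 -1.91868415] [0.20632552 0.28491661 0.57613572] [0.02645695 0.0673729  0.00728812] [0.0331893  0.02329281 0.03501419] [-3.14153270e+00 -1.38893195e-02 -2.18221758e-04] 0.013354264862468079 49.980762004852295 [-0.00190617  0.00052467 -0.00118426  0.00103996 -0.00167626 -0.00015014]
tip (np.float64(409.43131341247556), np.float64(209.9272851311927)) rim rear y edges (np.float64(394.91476613791997), np.float64(222.05123451540578))
front rim L/R (np.float64(403.42701313271607), np.float64(262.7855643659654)) (np.float64(424.2360427712516), np.float64(263.3882005016338)) front bottom (np.float64(410.55025551186225), np.float64(269.9276057258694))
slot front edge (np.float64(415.3777049359118), np.float64(260.2061704036534))
[([16, 18, 10, 12, 59], [406.1, 238.3]), ([19, 31, 15, 12, 147], [411.2, 251.5])]
ring (np.float64(404.4260476559198), np.float64(237.56742032349553))
bead (np.float64(406.3447401288066), np.float64(251.31508586966194))
bar (np.float64(414.5230592091881), np.float64(252.85816478339174))
```

The pieces sit where predicted inside the lowered tray. Its underside is at about 46 mm and its rim at about 68 mm, below the 80 mm lid underside. The lateral force is near zero and the arm is still, so I hand in.

```bash
python3 -c "
from plant import ticket
print(ticket.close_job())"
```

```text
the job is handed in; nothing more can be done
None
```

I handed the job in at about 27 s: the ring, bead and bar are in the tray, which hangs level and still in the grip below the lamp's lid, with its handle sticking out and no sign of contact in the force readings; the hand-in gave no verdict.

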